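# Feed a dryer filter cassette through the guarded brush station with a push stick

### The job

Lay the dryer's filter cassette lengthways on the infeed plate of the filter-cleaning station, then feed it with the wooden push stick, never with the gripper, through the low guarded opening and on until it presses on the sprung pad of the end stop. Hold it pressed there for half a second with 5 to 20 N and never push it harder than 25 N. Then draw the stick out and leave it lying flat on the counter clear of the station, without bumping the station with the gripper or disturbing the other things.

Things in the scene. Friction and masses are not known exactly. Their poses are not given: they have to be found in the camera images.
- station: Filter-cleaning station, fixed. Origin: centre of the bed's underside; local x = feed direction (about world +y), z up. Aluminium bed 420 (x) x 110 (y) x 15 mm, x -210 to +210, top at z 15. Infeed plate: bare bed from x -210 to -90, then a funnel (walls 22 high, about 96 wide at x -90, 59 at -35), the guard (x -35 to +35), and outfeed guides 10 high, 64 apart to x 165.
- mouth (a point): Middle of the guard's entrance at bed level (station x -35, z 15 mm); axes as the station's. Opening 62 wide, 33 mm high above the bed. The guard behind it is a tunnel 70 mm long, 110 wide and 85 mm high outside, with white cheeks and a translucent shield and top.
- brush (a point): Lowest point of the black sprung brush bar (48 mm diameter) across the middle of the tunnel (station x 0), 23.5 mm above the bed. The cassette lifts it 2.5 mm: that takes up to about 10 N of push at first, then drags a few N, varying. It drops again behind the cassette; the 16 mm stick passes below it.
- stop: Steel end stop block, 18 x 60 x 36 mm, on the bed at station x 199; origin: centre of its underside, axes as the station's. A screw in it carries a black rubber pad (20 mm across, 13 mm above the bed) facing the guard. The pad's face is at station x 155 to 177, differently each time and not measured: feel for it. The pad is sprung, about 4 N per mm, 8 mm travel.
- cassette: Grey flat filter cassette with a dark barred screen on top, 110 (local x) x 56 (y) x 26 mm (z), about 0.18 kg; origin: centre of its underside. Starts flat on the counter. Same either end first. Grip it across its 56 mm width.
- stick: Light wooden push stick, about 0.2 kg, starts lying on its sole on the counter. Origin: under the handle, at the sole; local x points to the nose, z up. Upright handle 30 (x) x 20 (y) mm at the origin, top 88 mm above the sole, on a foot 60 x 40 x 14; shaft 20 wide, 14 high; flat nose plate 44 wide, 16 high, its front face at local x +165 mm. Grip the handle across its 20 mm.
- jar: bystander: small jar, 52 mm diameter, 70 mm high; origin: centre of underside
- can: bystander: can, 48 mm diameter, 85 mm high; origin: centre of underside
- detergent: bystander: white bottle, 84 mm diameter, 220 mm high; origin: centre of underside
- tablet_box: bystander: cardboard box 90 x 130 x 70 mm; origin: centre of underside
- lint_screen: bystander: flat grey tray-like lint screen 160 x 120 x 14 mm (not the cassette); origin: centre of underside
- scrub: bystander: long-handled brush lying on the counter; origin: underside
- mug: bystander: white plastic cup, 72 mm diameter, 80 mm high; origin: centre of underside
Things that resemble listed ones, but are neither listed nor needed, are in the scene too. What is shaped like the cassette but pink, purple or red is not meant.

How it is judged:
By the outcome, as a careful person would: the job done as asked, in the order asked, and still so for the second after the job is handed in, with the robot touching nothing.
It also fails if it takes over 72 s, if anything falls off the work surface, if the arm or the gripper's body presses on something with over 40 N, if the wrist force passes 120 N, or if a joint passes its speed limit or range.

### The arm

A 6-joint arm with a two-finger parallel gripper is mounted at the origin on the work surface. World frame = base frame: x ahead of the robot, y to its left, z up, the work surface at z = 0. Lengths are in mm, angles in rad, forces in N, time in s.
With the tool pointing down it reaches from about 350 to 850 mm from the base axis. Payload 8.1 kg.
Tool frame: the origin (TCP) lies at the very end of the fingers, on their centre line; the grasp point (between the pads) lies 19 mm behind it; z points along the fingers, y is the line along which they close (so a half turn about z gives the same grasp; the last joint's range is limited). The gripper opens to 85 mm and grips with 20 to 120 N. Pads are 22 mm wide; open, the fingers measure 114 mm over their backs; the gripper's body (76 mm by 85 mm) begins 54 mm behind the grasp point. The pads swing forward as they close: fully open they stand 13 mm farther back than shut.
Start: joints at [1.129, 0.13, 1.488, -0, 1.523, -0.085], TCP at [209.545, 562.224, 231.292] pointing down, gripper open.
Joint ranges: [-2.96, 2.96], [-0.89, 2.26], [0.02, 2.5], [-1.34, 4.48], [0, 2.73], [-2.66, 2.66]. Speed limits (rad/s): [2.39, 2.39, 2.79, 3.14, 3.14, 3.14].

### API

Orientations are given as a unit quaternion [w, x, y, z].
In Python, from station import sensors, vision, r gives the robot as it stands. The module is installed in compiled form; this text tells all that it offers.
- The arm moves only by the tool arm_command, never from a script. Its argument "targets" is text: rows parted by semicolons, each of 5 numbers parted by spaces: the shift along the tool's x, y, z in units of 25 mm (1.0 is 25 mm), then the turn about the tool's z in units of 8 degrees (1.0 is 8 degrees), then the finger opening in mm, from 0 to 85.4. In form: x y z turn fingers; .... A call has 1 to 12 rows; each row is the pose to reach, as a shift and turn from the pose commanded when the call began, along the tool's axes at that moment; what a row does not reach only later rows make up. A row lasts 1/10 s, in which the tool goes at most 50 mm and 8.59 degrees, less where a joint would pass 70% of its speed; a pose out of reach is approached as far as the arm can. A call with a gripper value outside its range is refused whole. The fingers move at their own pace and stop on an object; "grip_force" is the grip in N (left out, the last holds). Time passes only in rows, so rows that repeat a pose let the fingers close. It gives the time, the measured TCP pose, the force, the opening and the grip force at its end, in the units of the state.
- sensors.get_obs(): the state, without advancing time (a new reading comes with each control period).
- vision.camera(name): name is "side" or "top" or "wrist"; returns a dict with "pixels" (400x640x3 uint8, red, green, blue), "fovy" (degrees; the focal length in pixels is half the picture's height over the tangent of half this angle, whatever the lens; pixels are square), "cx", "cy" (the principal point, pixels), "D" ([k1, k2, p1, p2, k3] as OpenCV has them; the pictures are not rectified), "extrinsics" (4x4, takes a point from world to camera coordinates). Camera axes: x right, y down, z forward; pixel columns grow to the right and rows downward; lengths in mm; the calibration is good to about 2 mm. A picture is of the moment at which its call begins. There is no depth.
- r.hand_in(): hands the job in; it is judged then, once.
The state is a dict: "clock": time; "joints": joint angles; "qd": joint speeds; "joint_torque": joint torques, N m; "eef_pos": TCP position; "tcp_rot": TCP orientation; "force": force on the tool from outside, world axes, zero at the start; "ft_torque": the same for the moment, N m; "finger_gap": finger opening in mm; "gripper_force": force on a finger pad.
Only numpy, scipy, OpenCV 4.12 (cv2) and the standard library are available. Lean on these libraries where they do the work, as an engineer would, in place of code of your own. Each camera call takes 0.05 s, during which the arm holds its last target. There are 200 camera calls.

## Working session

There is one attempt and no reset: what is moved stays moved. The work goes in short steps, Python scripts to look and compute and a tool call to move; the robot and the scene stay as the last step left them, time stands still between calls to the robot, and variables do not carry over. Pictures are saved under pics/ and viewed, at most 10 in all, crops included, and the job is handed in when it is done.

Besides the shell and the picture viewer there is one more tool, called after ">>>" as name(argument=value, ...) on one line, values as JSON. arm_command: Moves the arm, as the interface text tells. Its arguments: {"type":"object","properties":{"targets":{"type":"string"},"grip_force":{"type":"number"}},"required":["targets"]}

```bash
mkdir -p pics; cat > h.py <<'E'
import numpy as np, cv2
from station import sensors, vision, r
def cam(n):
    c=vision.camera(n); p=np.asarray(c["pixels"]); f=p.shape[0]/2/np.tan(np.radians(c["fovy"])/2)
    K=np.array([[f,0,c["cx"]],[0,f,c["cy"]],[0,0,1]]); return p,K,np.array(c["D"],float),np.array(c["extrinsics"])
def toplane(c,uv,z):
    p,K,D,E=c; uv=np.array(uv,float).reshape(-1,1,2)
    n=cv2.undistortPoints(uv,K,D,None,None).reshape(-1,2)
    d=np.c_[n,np.ones(len(n))]@E[:3,:3]; o=-E[:3,:3].T@E[:3,3]
    return o+d*((z-o[2])/d[:,2])[:,None]
def proj(c,P):
    p,K,D,E=c; return cv2.projectPoints(np.array(P,float).reshape(-1,1,3),cv2.Rodrigues(E[:3,:3])[0],E[:3,3],K,D)[0].reshape(-1,2)
def save(c,name,box=None,s=1):
    p=c[0]
    if box: p=p[box[1]:box[3],box[0]:box[2]]
    cv2.imwrite("pics/"+name,cv2.cvtColor(cv2.resize(p,None,fx=s,fy=s,interpolation=cv2.INTER_CUBIC),cv2.COLOR_RGB2BGR))
E
python3 - <<'E'
from h import *
for n in("top","side"):
    c=cam(n); save(c,n+"0.png",None,1.25); print(n,c[1],c[2],-c[3][:3,:3].T@c[3][:3,3])
    np.savez(n+"0.npz",p=c[0],K=c[1],D=c[2],E=c[3])
o=sensors.get_obs();print(o)
E
```

```text
top [[381.70801616   0.         320.52161948]
 [  0.         381.70801616 199.29528717]
 [  0.           0.           1.        ]] [-0.0772676  0.         0.         0.         0.       ] [ 441.71387866   37.8721682  1182.2208987 ]
side [[426.51800031   0.         322.85182612]
 [  0.         426.51800031 199.37704019]
 [  0.           0.           1.        ]] [-0.02170604  0.          0.          0.          0.        ] [964.79904145 951.85438681 924.10871017]
{'clock': 0.1, 'joints': array([ 1.12860419e+00,  1.31093055e-01,  1.48917682e+00, -3.03308523e-05,
        1.52300230e+00, -8.53898830e-02]), 'qd': array([-0.0017115 , -0.00140051, -0.0024734 , -0.00092009, -0.00131083,
        0.00031667]), 'joint_torque': array([ 1.40583856e-03, -5.70956540e+01, -5.01939762e+01, -1.53889955e-04,
        8.16266838e-03,  5.82913344e-05]), 'eef_pos': array([209.33736555, 561.76472612, 230.34136753]), 'tcp_rot': array([-2.04337335e-04,  1.77455515e-01,  9.84128464e-01, -8.14660649e-04]), 'force': array([-0.29074497, -0.31090631, -0.94380509]), 'ft_torque': array([ 0.03058292, -0.011705  ,  0.07238769]), 'gripper_force': 0.0, 'finger_gap': 85.39486777362252}
```

View pics/top0.png

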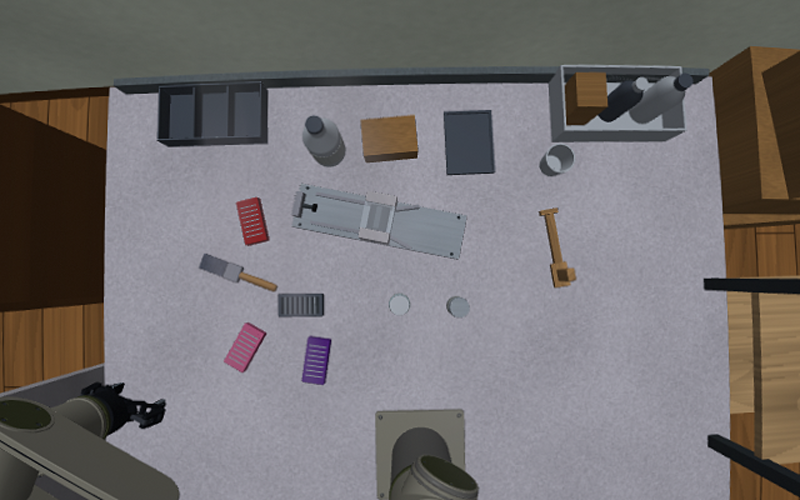

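View pics/side0.png

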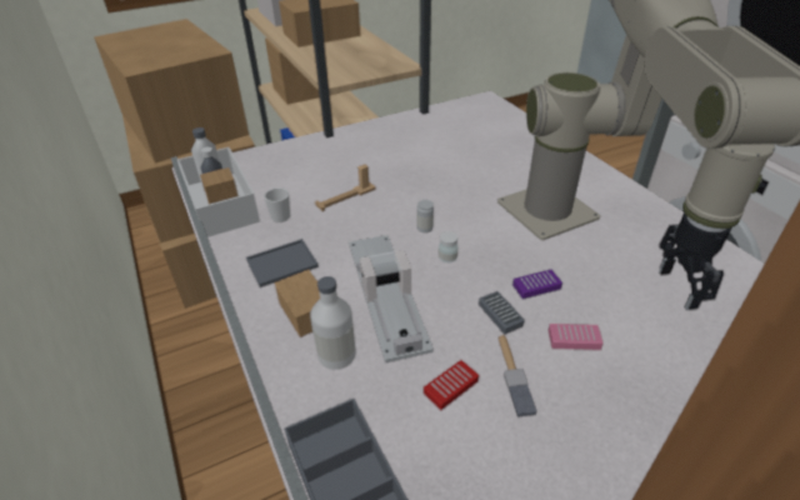

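Top view (800x500 picture): the candidates for the cassette are grey barred (301,304), red (252,221), pink (245,347), purple (317,360) and the lint screen (469,142). I choose grey (301,304). The stick's handle is at (565,272) and its nose at (548,212); the scrub at (238,272) is not the stick. The station runs from its infeed end on the right (465,236) to the stop on the left (297,206).

```bash
python3 - <<'E'
from h import *
def load(n):
    d=np.load(n+"0.npz"); return d["p"],d["K"],d["D"],d["E"]
c=load("top"); p=c[0]; hsv=cv2.cvtColor(p,cv2.COLOR_RGB2HSV)
def comp(m,box,name):
    mm=np.zeros(m.shape,np.uint8); x0,y0,x1,y1=box; mm[y0:y1,x0:x1]=m[y0:y1,x0:x1]*255
    mm=cv2.morphologyEx(mm,cv2.MORPH_CLOSE,np.ones((5,5)))
    cs=cv2.findContours(mm,cv2.RETR_EXTERNAL,cv2.CHAIN_APPROX_NONE)[0]
    k=max(cs,key=cv2.contourArea); print(name,cv2.contourArea(k),cv2.boundingRect(k)); return k[:,0,:]
def rect(P):
    (a,b),s,an=cv2.minAreaRect(P[:,:2].astype(np.float32)); return np.round([a,b,*s,an],1)
k=comp(hsv[...,2]<125,(212,225,270,262),"cass")
for z in(0,13,26): print(z,rect(toplane(c,k,z)))
tan=(hsv[...,1]>90)&(hsv[...,0]<25)
k=comp(tan,(420,155,475,240),"stick")
P=toplane(c,k,14); print(rect(P))
# station: counter colour is purplish; bed is greyer/bluish
print(p[190,340],p[185,300],p[220,340],p[260,400])
lab=cv2.cvtColor(p,cv2.COLOR_RGB2LAB); print(lab[190,340],lab[220,340])
a=cv2.resize(p[135:255,210:380],None,fx=4.5,fy=4.5,interpolation=cv2.INTER_CUBIC)
b=cv2.resize(p[155:240,425:475],None,fx=4,fy=4,interpolation=cv2.INTER_CUBIC)
b=cv2.copyMakeBorder(b,0,0,0,a.shape[1]-b.shape[1],cv2.BORDER_CONSTANT)
cv2.imwrite("pics/a.png",a[...,::-1]); 
E
```

```text
cass 651.0 (222, 235, 38, 19)
0 [367.9 287.1 115.5  55.7  89.2]
13 [368.7 284.3 114.2  55.1  89.2]
26 [369.5 281.6 113.   54.5  89.2]
stick 533.0 (432, 167, 28, 63)
[ 499.8 -351.7  192.5   56.1    8.9]
[127 135 145] [152 151 157] [150 149 159] [151 150 160]
[143 127 122] [158 130 123]
```

View pics/a.png

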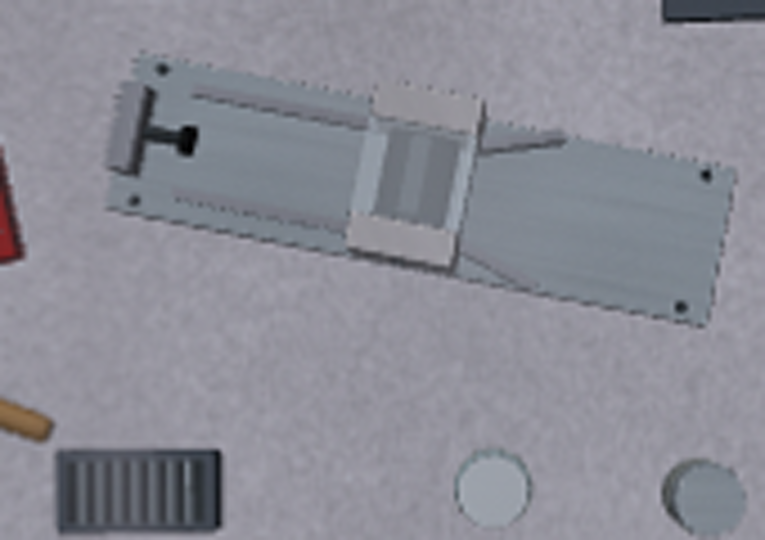

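The crop shows the grey barred cassette with dark bars at (138,490), so the choice is right. The bed screws are at (162,69), (134,201), (706,175) and (681,307), and the pad is at (190,140). Next I work out the station and stick poses.

```bash
cat >> h.py <<'E'
def load(n):
    d=np.load(n+"0.npz"); return d["p"],d["K"],d["D"],d["E"]
def rel(target,yang,o=None):
    "shift in units and turn so tool TCP at target with tool y at world angle yang (deg, mod 180)"
    o=o or sensors.get_obs(); w,x,y,z=o["tcp_rot"]
    from scipy.spatial.transform import Rotation as Ro
    R=Ro.from_quat([x,y,z,w]).as_matrix(); s=R.T@(np.array(target)-o["eef_pos"])/25
    a=np.degrees(np.arctan2(R[1,1],R[0,1])); t=(a-yang+90)%180-90
    print("rel",np.round(s,2),"turn",round(t/8,2),"yang now",round(a,1),"tilt",np.round(R[:,2],3))
E
python3 - <<'E'
from h import *
c=load("top"); p=c[0]; hsv=cv2.cvtColor(p,cv2.COLOR_RGB2HSV)
f=lambda q:np.array([[210+(a+.5)/4.5-.5,135+(b+.5)/4.5-.5] for a,b in q])
S=toplane(c,f([(162,69),(134,201),(706,175),(681,307)]),15)
C=toplane(c,f([(138,53),(107,209),(737,170),(707,326)]),15)
for Q in(S,C):
    m=Q.mean(0); d=(Q[0]+Q[1]-Q[2]-Q[3])/2; w=(Q[0]+Q[2]-Q[1]-Q[3])/2
    print(m,np.linalg.norm(d),np.linalg.norm(w),np.degrees(np.arctan2(d[1],d[0])),np.degrees(np.arctan2(w[1],w[0])))
tan=(hsv[...,1]>90)&(hsv[...,0]<25)
for r_ in range(165,232,2):
    u=np.flatnonzero(tan[r_,420:475])+420
    if len(u): print(r_,u.min(),u.max(),np.round(toplane(c,[[(u.min()+u.max())/2,r_]],14)[0,:2],1))
s=load("side"); save((cv2.resize(s[0][120:180,240:310],None,fx=5,fy=5,interpolation=cv2.INTER_CUBIC),),"x.png")
a=cv2.imread("pics/x.png"); b=cv2.resize(p[155:240,425:475],None,fx=5,fy=5,interpolation=cv2.INTER_CUBIC)[...,::-1]
b=cv2.copyMakeBorder(b,0,0,0,0,cv2.BORDER_CONSTANT); a=cv2.copyMakeBorder(a,0,b.shape[0]-a.shape[0],0,0,cv2.BORDER_CONSTANT)
cv2.imwrite("pics/b.png",np.hstack([b,a]))
rel((369,284,120),-0.8)
E
```

```text
[572.91824541  89.42475018  15.        ] 380.6673085886834 92.50893136972252 77.87658552912207 -12.211750228538664
[571.96692371  88.54321002  15.        ] 418.58501089076896 109.26391607084791 77.83074523704157 -11.92257659370245
167 440 445 [ 594.5 -343.9]
169 432 445 [ 588.5 -331. ]
171 432 442 [ 582.3 -326.1]
173 436 442 [ 576.  -332.1]
175 437 442 [ 569.7 -333.5]
177 437 443 [ 563.5 -334.8]
179 437 443 [ 557.2 -334.6]
181 438 444 [ 551.  -337.5]
183 438 444 [ 544.8 -337.3]
185 438 444 [ 538.5 -337. ]
187 439 445 [ 532.3 -340. ]
189 439 445 [ 526.1 -339.7]
191 440 446 [ 519.8 -342.7]
193 440 446 [ 513.6 -342.4]
195 440 446 [ 507.4 -342.2]
197 441 447 [ 501.2 -345.1]
199 441 447 [ 495.  -344.9]
201 441 447 [ 488.8 -344.7]
203 442 448 [ 482.6 -347.6]
205 442 448 [ 476.4 -347.4]
207 442 449 [ 470.2 -348.8]
209 443 449 [ 464.  -350.1]
211 442 452 [ 457.8 -353.1]
213 441 453 [ 451.6 -352.9]
215 441 458 [ 445.3 -360.5]
217 441 458 [ 439.1 -360.3]
219 442 459 [ 432.9 -363.2]
221 442 459 [ 426.7 -363. ]
223 442 459 [ 420.5 -362.8]
225 443 455 [ 414.5 -357.9]
227 443 455 [ 408.3 -357.7]
229 444 447 [ 402.4 -346.6]
rel [-9.87 -8.17  4.43] turn 8.79 yang now 69.6 tilt [-0.001 -0.002 -1.   ]
```

View pics/b.png

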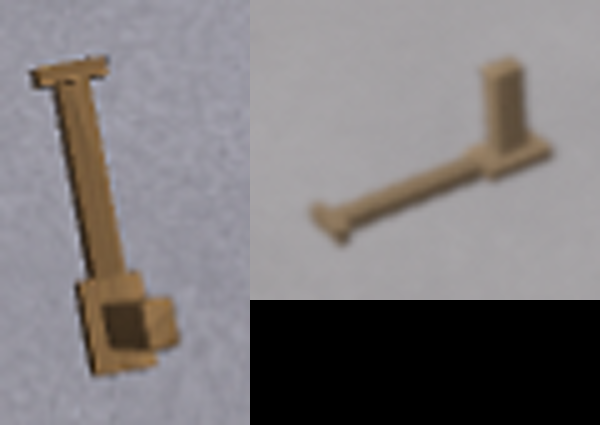

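Left: the stick's nose plate is at crop (70,63) and the shaft leans 8.9° from +x; the handle stands on its foot at (125,325). That puts the handle at about (431,-355). The station centre is (572.5,89) with the feed at 77.9°. The bed measures 419x109, the cassette 109x54 and the stick 193, all agreeing with the given sizes. Moving above the cassette.

>>> arm_command(targets="-1 -0.8 0.4 0.9 85; -2.2 -1.8 1 1.9 85; -3.5 -2.9 1.6 2.9 85; -4.8 -4 2.2 3.9 85; -6.2 -5.1 2.8 4.9 85; -7.5 -6.2 3.4 5.9 85; -8.6 -7.1 4 6.9 85; -9.4 -7.8 4.4 7.8 85; -9.87 -8.17 4.4 8.6 85; -9.87 -8.17 4.4 8.79 85; -9.87 -8.17 4.4 8.79 85; -9.87 -8.17 4.4 8.79 85")

```text
clock: 1.3
eef_pos: [369.2, 285.3, 121.5]
tcp_rot: [-0.0, 0.711, 0.703, 0.0]
force: [0.4, -0.2, -0.4]
finger_gap: 85.0
gripper_force: 0.0
```

```bash
python3 - <<'E'
from h import *
rel((369,284,2),-0.8)
c=cam("wrist"); save(c,"w1.png"); print(c[1][0,0],c[2],-c[3][:3,:3].T@c[3][:3,3])
q=proj(c,[[369+sx*28,284+sy*55,26] for sx,sy in((1,1),(1,-1),(-1,-1),(-1,1))]); print(q.round())
g=cv2.cvtColor(c[0],cv2.COLOR_RGB2HSV); m=((g[...,2]<125)).astype(np.uint8)*255
im=c[0].copy(); cv2.polylines(im,[q.astype(int)],True,(255,0,0),1); save((im,),"w1.png")
E
```

```text
rel [-0.06 -0.01  4.78] turn 0.02 yang now -0.6 tilt [ 0.  0. -1.]
284.1176393055185 [-0.03505721  0.          0.          0.          0.        ] [369.4575547  351.72440068 262.75945264]
[[351. 139.]
 [348. 261.]
 [287. 262.]
 [282. 139.]]
```

View pics/w1.png

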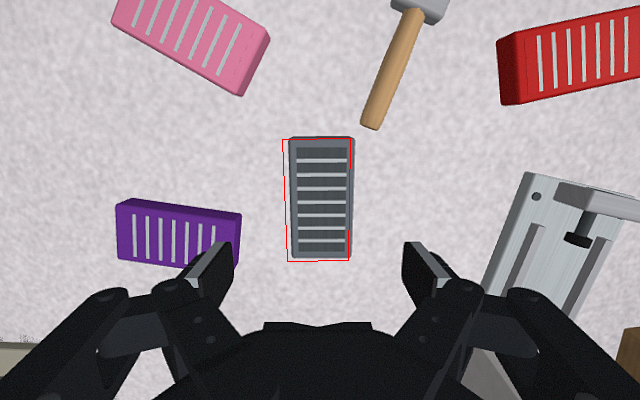

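The grey cassette's top face lies at columns 289-354, rows 137-258. That is about 2-3 mm off my prediction towards +x and +y, so I take (371,286). The purple one's nearest corner is at column 241, so I open only to 72 to pass it.

>>> arm_command(targets="0.03 0.07 1 0 72; 0.03 0.07 2 0 72; 0.03 0.07 3 0 72; 0.03 0.07 3.8 0 72; 0.03 0.07 4.4 0 72; 0.03 0.07 4.75 0 72; 0.03 0.07 4.75 0 72; 0.03 0.07 4.75 0 50; 0.03 0.07 4.75 0 50; 0.03 0.07 4.75 0 50; 0.03 0.07 4.75 0 50; 0.03 0.07 4.75 0 50", grip_force=40)

```text
clock: 2.55
eef_pos: [371.9, 286.0, 3.6]
tcp_rot: [0.0, 0.712, 0.702, 0.001]
force: [-0.9, 1.3, 5.7]
finger_gap: 55.0
gripper_force: 44.1
```

>>> arm_command(targets="0 0 -0.5 0 50; 0 0 -1.5 0 50; 0 0 -3 0 50; -0.3 0.2 -4.5 0 50; -1.2 0.6 -5.5 0 50; -2.4 1.2 -6 0 50; -3.7 1.9 -6 0.2 50; -5 2.6 -6 0.4 50; -6.3 3.2 -6 0.6 50; -7.6 3.9 -6 0.8 50; -8.9 4.6 -6 1 50; -10 5.1 -6 1.2 50")

```text
clock: 3.75
eef_pos: [495.8, 31.8, 153.2]
tcp_rot: [0.0, 0.769, 0.64, 0.0]
force: [0.5, 0.7, -1.1]
finger_gap: 55.0
gripper_force: 43.2
```

>>> arm_command(targets="-1.2 0.6 0 0.1 50; -2.2 1.2 0 0.2 50; -2.9 1.5 0 0.2 50; -3.3 1.7 0 0.2 50; -3.4 1.8 0 0.2 50; -3.4 1.8 0 0.2 50; -3.4 1.8 0 0.2 50")

```text
clock: 4.45
eef_pos: [524.1, -57.1, 152.6]
tcp_rot: [-0.0, 0.777, 0.63, 0.0]
force: [-0.4, 0.3, -1.0]
finger_gap: 55.4
gripper_force: 43.2
```

```bash
python3 - <<'E'
from h import *
o=sensors.get_obs(); print(o["eef_pos"],o["finger_gap"],o["clock"])
rel((541,-57.7,18),-12.1)
c=cam("wrist"); f=np.array([np.cos(np.radians(77.9)),np.sin(np.radians(77.9))]); n=np.array([f[1],-f[0]])
P=[[*(np.array([572.5,89])+a*f+b*n),15] for a,b in((-210,55),(-210,-55),(-35,-55),(-35,55))]
q=proj(c,P); print(q.round())
im=c[0].copy(); cv2.polylines(im,[q.astype(int)],True,(255,0,0),1); save((im,),"w2.png")
E
```

```text
[524.10598129 -57.10865088 152.56287083] 55.439911172646674 4.45
rel [0.11 0.67 5.38] turn 0.02 yang now -11.9 tilt [-0.  0. -1.]
[[385. 243.]
 [281. 243.]
 [276.  64.]
 [397.  65.]]
```

View pics/w2.png

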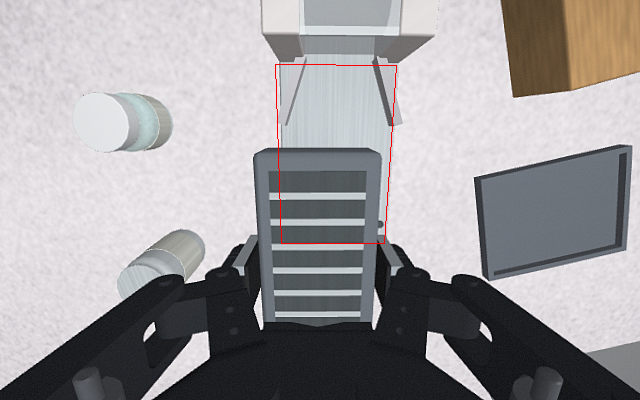

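The held cassette spans columns 255-382. The red bed outline drawn from my pose fits the seen bed edges within about 2 px (edges at 281 and 395, screw at (381,223)). Lowering.

>>> arm_command(targets="0.11 0.73 1 0 50; 0.11 0.73 2 0 50; 0.11 0.73 3 0 50; 0.11 0.73 4 0 50; 0.11 0.73 4.7 0 50; 0.11 0.73 5 0 50; 0.11 0.73 5.15 0 50; 0.11 0.73 5.25 0 50; 0.11 0.73 5.3 0 50; 0.11 0.73 5.3 0 50")

```text
clock: 5.5
eef_pos: [543.4, -59.2, 20.9]
tcp_rot: [0.001, 0.777, 0.63, 0.0]
force: [-0.5, -0.0, -0.7]
finger_gap: 54.9
gripper_force: 43.3
```

>>> arm_command(targets="0 0 0.04 0 50; 0 0 0.08 0 50; 0 0 0.08 0 50")

```text
clock: 5.8
eef_pos: [543.2, -59.2, 18.6]
tcp_rot: [0.0, 0.777, 0.63, 0.0]
force: [-0.9, -0.7, 2.1]
finger_gap: 55.2
gripper_force: 43.8
```

Touching the bed at 18.6, so release and rise.

>>> arm_command(targets="0 0 0 0 60; 0 0 0 0 72; 0 0 0 0 72; 0 0 -0.6 0 72; 0 0 -1.6 0 72; 0 0 -3 0 72; 0 0 -4.5 0 72; 0 0 -5.5 0 72; 0 0 -5.5 0 72")

```text
clock: 6.7
eef_pos: [545.9, -59.7, 162.1]
tcp_rot: [0.004, 0.777, 0.63, 0.003]
force: [0.0, 0.4, 0.1]
finger_gap: 72.0
gripper_force: 0.0
```

```bash
python3 - <<'E'
from h import *
rel((431,-355,160),98.9); rel((431,-355,160),-81.1)
c=cam("top"); p=c[0]; hsv=cv2.cvtColor(p,cv2.COLOR_RGB2HSV)
print(sensors.get_obs()["joints"].round(2))
w=cam("wrist"); f=np.array([np.cos(np.radians(77.9)),np.sin(np.radians(77.9))]); n=np.array([f[1],-f[0]])
m=(w[0].max(2)<115).astype(np.uint8)*255; m[:60]=0
save(w,"w3.png",None,1)
E
```

```text
rel [-12.51  -2.05   0.06] turn 8.64 yang now -12.0 tilt [ 0.009 -0.002 -1.   ]
rel [-12.51  -2.05   0.06] turn 8.64 yang now -12.0 tilt [ 0.009 -0.002 -1.   ]
[-0.2   0.03  1.73  0.    1.38  0.01]
```

View pics/w3.png

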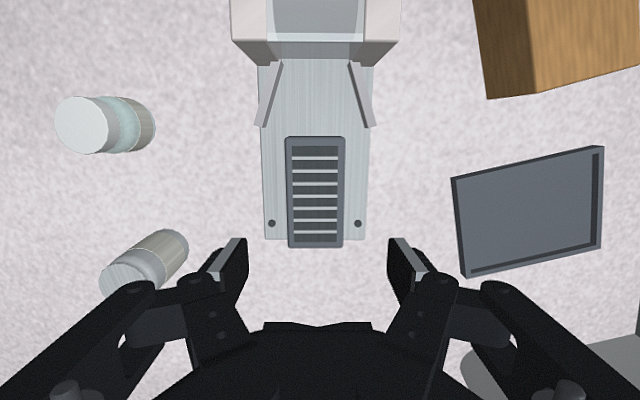

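The cassette is laid straight and centred on the bed (columns 286-343; screws at 272 and 358). Its rear edge at row 248 is close to the bed's end at row 240, so I check for overhang.

```bash
python3 - <<'E'
from h import *
w=cam("wrist"); f=np.array([np.cos(np.radians(77.9)),np.sin(np.radians(77.9)),0]); n=np.array([f[1],-f[0],0]); C=np.array([572.5,89,0])
for q,z in(((314,248),41),((315,137),41),((287,240),41),((342,240),41),((288,145),41),((343,145),41),((266,240),15),((366,238),15),((272,223),15),((358,223),15)):
    P=toplane(w,[q],z)[0]; print(q,z,((P-C)@f).round(1),((P-C)@n).round(1))
E
```

```text
(314, 248) 41 -203.7 -0.3
(315, 137) 41 -96.8 0.6
(287, 240) 41 -195.3 -26.7
(342, 240) 41 -195.2 27.1
(288, 145) 41 -103.8 -23.5
(343, 145) 41 -103.7 25.7
(266, 240) 15 -206.5 -52.2
(366, 238) 15 -204.1 55.4
(272, 223) 15 -187.1 -44.9
(358, 223) 15 -187.0 46.1
```

The rear is at about -207 once the ~3 mm bias shown by the screws is allowed for, so the cassette is fully on the plate. On to the stick.

>>> arm_command(targets="-0.7 -0.1 0 0.6 60; -2 -0.3 0 1.5 60; -3.5 -0.6 0 2.5 60; -5 -0.8 0 3.5 60; -6.5 -1.1 0 4.5 60; -8 -1.3 0 5.5 60; -9.5 -1.6 0 6.5 60; -10.9 -1.8 0 7.4 60; -11.9 -2 0 8.1 60; -12.5 -2.05 0 8.64 60; -12.5 -2.05 0 8.64 60; -12.5 -2.05 0 8.64 60")

```text
clock: 8.05
eef_pos: [427.1, -353.4, 154.1]
tcp_rot: [-0.001, 0.997, 0.078, -0.001]
force: [-0.7, 0.2, -0.8]
finger_gap: 60.2
gripper_force: 0.0
```

```bash
python3 - <<'E'
from h import *
rel((431,-355,31),-81.1)
w=cam("wrist"); save(w,"w4.png")
a=np.radians(8.9); f=np.array([np.cos(a),np.sin(a),0]); n=np.array([-f[1],f[0],0]); H=np.array([431,-355,0])
for l,t,z in((-15,-10,88),(-15,10,88),(15,10,88),(15,-10,88),(165,22,16),(165,-22,16)): print(l,t,z,proj(w,H+l*f+t*n+np.array([0,0,z])).round())
E
```

```text
rel [0.15 0.1  4.92] turn 0.01 yang now -81.0 tilt [-0.002  0.002 -1.   ]
-15 -10 88 [[334. 226.]]
-15 10 88 [[308. 226.]]
15 10 88 [[308. 188.]]
15 -10 88 [[335. 188.]]
165 22 16 [[296.   1.]]
165 -22 16 [[346.   2.]]
```

View pics/w4.png

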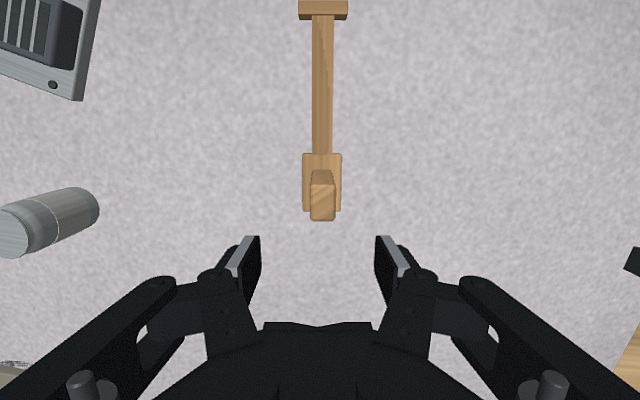

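The handle top is at columns 310-334, rows 187-221, and the nose plate at (323,8). It matches my prediction to about 4 px, so I go 2.5 mm further forward, descend and grip.

>>> arm_command(targets="0.25 0.1 0.5 0 60; 0.25 0.1 1.5 0 60; 0.25 0.1 2.7 0 60; 0.25 0.1 3.8 0 60; 0.25 0.1 4.5 0 60; 0.25 0.1 4.9 0 60; 0.25 0.1 4.9 0 40; 0.25 0.1 4.9 0 12; 0.25 0.1 4.9 0 12; 0.25 0.1 4.9 0 12; 0.25 0.1 4.9 0 12; 0.25 0.1 4.9 0 12", grip_force=80)

```text
clock: 9.3
eef_pos: [435.3, -356.4, 34.5]
tcp_rot: [0.001, 0.997, 0.078, 0.001]
force: [-0.1, 1.5, 5.5]
finger_gap: 19.3
gripper_force: 78.6
```

>>> arm_command(targets="0 0 0 0 12; 0 0 -0.3 0 12; 0 0 -0.8 0 12; 0 0 -1.6 0 12; 0 0 -2 0 12; 0 0 -2 0 12; 0 0 -2 0 12")

```text
clock: 10.0
eef_pos: [434.4, -355.8, 83.1]
tcp_rot: [0.0, 0.997, 0.078, 0.0]
force: [-1.3, -0.2, -2.2]
finger_gap: 19.2
gripper_force: 78.1
```

```bash
python3 - <<'E'
from h import *
f=np.array([np.cos(np.radians(77.9)),np.sin(np.radians(77.9)),0]); n=np.array([f[1],-f[0],0]); C=np.array([572.5,89,0])
o=sensors.get_obs(); print(o["clock"],o["eef_pos"],o["finger_gap"],o["gripper_force"])
t=C-395*f+1.5*n; t[2]=o["eef_pos"][2]; print(t); rel(t,-12.1)
w=cam("wrist"); save(w,"w5.png")
hsv=cv2.cvtColor(w[0],cv2.COLOR_RGB2HSV); m=(hsv[...,1]>90)&(hsv[...,0]<25)
for v in(2,6,10,14,18,22,40,80,120,140): u=np.flatnonzero(m[v,250:400])+250; print(v,u.min() if len(u) else 0,u.max() if len(u) else 0)
E
```

```text
10.0 [ 434.3778293  -355.75755466   83.09854048] 19.216388470132983 78.10064792633057
[ 491.16734251 -297.53880636   83.09854048]
rel [ 2.61 -1.95 -0.  ] turn -8.62 yang now -81.1 tilt [ 0. -0. -1.]
2 299 336
6 299 336
10 299 336
14 299 336
18 299 336
22 299 336
40 299 335
80 299 335
120 300 334
140 300 334
```

>>> arm_command(targets="0.1 -0.1 0 -0.6 12; 0.4 -0.3 0 -1.4 12; 0.7 -0.5 0 -2.3 12; 1 -0.7 0 -3.2 12; 1.3 -1 0 -4.1 12; 1.6 -1.2 0 -5 12; 1.9 -1.4 0 -6 12; 2.2 -1.6 0 -7 12; 2.4 -1.8 0 -7.8 12; 2.55 -1.9 0 -8.4 12; 2.6 -1.95 0 -8.62 12; 2.6 -1.95 0 -8.62 12")

```text
clock: 11.25
eef_pos: [490.6, -296.9, 82.1]
tcp_rot: [-0.001, 0.778, 0.628, -0.0]
force: [0.2, 0.1, -2.5]
finger_gap: 19.1
gripper_force: 78.1
```

>>> arm_command(targets="0 0 0.4 0 12; 0 0 0.8 0 12; 0 0 1.1 0 12; 0 0 1.25 0 12; 0 0 1.25 0 12; 0 0 1.25 0 12")

```text
clock: 11.85
eef_pos: [491.1, -297.5, 51.8]
tcp_rot: [0.0, 0.778, 0.628, -0.0]
force: [-0.7, 1.1, -1.9]
finger_gap: 19.1
gripper_force: 78.1
```

```bash
python3 - <<'E'
from h import *
f=np.array([np.cos(np.radians(77.9)),np.sin(np.radians(77.9)),0]); n=np.array([f[1],-f[0],0]); C=np.array([572.5,89,0])
o=sensors.get_obs(); print(o["clock"],o["eef_pos"],o["force"],o["ft_torque"]); t=C-395*f+1.5*n; t[2]=49.5; rel(t,-12.1)
c=cam("top"); s=cam("side")
a=cv2.resize(c[0][155:255,290:450],None,fx=3.5,fy=3.5,interpolation=cv2.INTER_CUBIC); b=cv2.resize(s[0][110:210,230:390],None,fx=3.5,fy=2.3,interpolation=cv2.INTER_CUBIC)
cv2.imwrite("pics/c.png",np.vstack([a,b])[:,:,::-1])
for z in(31,):
  P=C+1.5*n+(165-395)*f; 
  for t_ in(-22,22): print(proj(c,P+t_*n+[0,0,31]).round(1),proj(s,P+t_*n+[0,0,31]).round(1),proj(s,P+t_*n+[0,0,15]).round(1))
E
```

```text
11.85 [ 491.08405414 -297.54868434   51.82795905] [-0.73415052  1.08888221 -1.9451091 ] [-0.05860906  0.03229083  0.00997099]
rel [0.   0.   0.09] turn -0.0 yang now -12.1 tilt [ 0. -0. -1.]
[[376.1 197. ]] [[299.  181.4]] [[299.3 185.1]]
[[378.7 182.7]] [[286.6 183.6]] [[286.9 187.3]]
```

View pics/c.png

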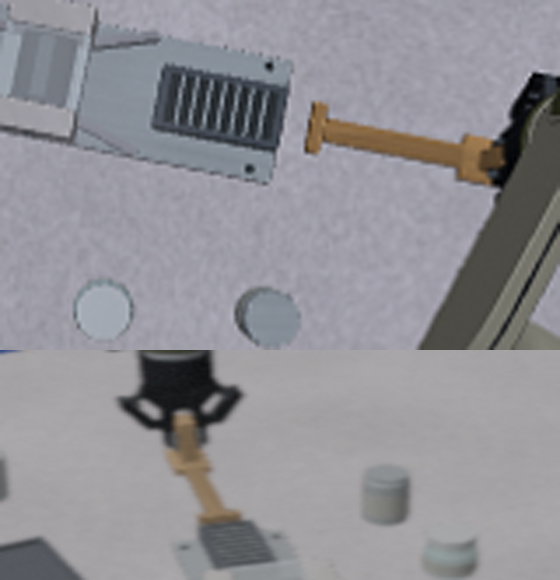

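The nose plate (311,126) lies on the cassette's axis (line through (159,96) and (281,120)) with the same slope. I advance slowly over the bed edge and watch the force.

>>> arm_command(targets="0.1 0 0 0 12; 0.3 0 0 0 12; 0.5 0 0 0 12; 0.7 0 0 0 12; 0.85 0 0 0 12; 0.95 0 0 0 12; 1.0 0 0 0 12; 1.05 0 0 0 12; 1.1 0 0 0 12; 1.15 0 0 0 12; 1.2 0 0 0 12")

```text
clock: 13.05
eef_pos: [497.4, -268.2, 51.8]
tcp_rot: [0.0, 0.778, 0.628, 0.0]
force: [-0.6, -1.1, -1.2]
finger_gap: 19.0
gripper_force: 78.1
```

>>> arm_command(targets="0 0 0.03 0 12; 0.1 0 0.05 0 12; 0.25 0 0.05 0 12; 0.45 0 0.05 0 12; 0.65 0 0.05 0 12; 0.85 0 0.05 0 12; 1.05 0 0.05 0 12; 1.25 0 0.05 0 12; 1.45 0 0.05 0 12; 1.65 0 0.05 0 12; 1.8 0 0.05 0 12; 1.9 0 0.05 0 12")

```text
clock: 14.25
eef_pos: [507.4, -221.3, 50.5]
tcp_rot: [-0.0, 0.778, 0.629, 0.0]
force: [-0.4, -1.3, -1.6]
finger_gap: 19.1
gripper_force: 78.1
```

```bash
python3 - <<'E'
from h import *
f=np.array([np.cos(np.radians(77.9)),np.sin(np.radians(77.9)),0]); n=np.array([f[1],-f[0],0]); C=np.array([572.5,89,0])
o=sensors.get_obs(); print(o["clock"],o["eef_pos"],(o["eef_pos"]-C)@f,(o["eef_pos"]-C)@n,o["force"]@f,o["force"])
c=cam("top"); cv2.imwrite("pics/d.png",cv2.resize(c[0][140:230,220:430],None,fx=3.8,fy=3.8,interpolation=cv2.INTER_CUBIC)[:,:,::-1])
E
```

```text
14.25 [ 507.42445213 -221.28245933   50.54771   ] -317.0300302212121 1.4111833931631825 -1.3996379052243555 [-0.43980729 -1.33715335 -1.60716387]
```

View pics/d.png

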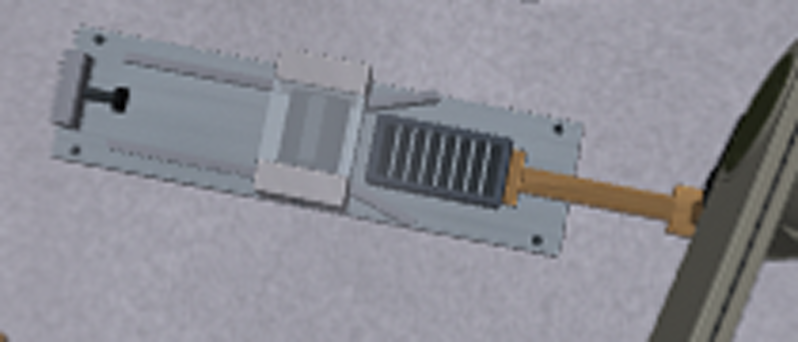

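The cassette is straight in the funnel with the nose plate (515,178) on its rear edge and its front at the guard's mouth (372,150). Feeding on through the brush.

>>> arm_command(targets="0.12 0 0 0 12; 0.24 0 0 0 12; 0.36 0 0 0 12; 0.48 0 0 0 12; 0.6 0 0 0 12; 0.72 0 0 0 12; 0.84 0 0 0 12; 0.96 0 0 0 12; 1.08 0 0 0 12; 1.2 0 0 0 12; 1.3 0 0 0 12; 1.4 0 0 0 12")

```text
clock: 15.5
eef_pos: [514.7, -187.3, 50.5]
tcp_rot: [0.0, 0.778, 0.629, -0.0]
force: [-1.0, -3.9, -0.8]
finger_gap: 19.1
gripper_force: 78.1
```

>>> arm_command(targets="0.1 0 0 0 12; 0.2 0 0 0 12; 0.3 0 0 0 12; 0.4 0 0 0 12; 0.5 0 0 0 12; 0.6 0 0 0 12; 0.7 0 0 0 12; 0.8 0 0 0 12; 0.9 0 0 0 12; 1 0 0 0 12")

```text
clock: 16.5
eef_pos: [520.0, -162.8, 50.6]
tcp_rot: [0.0, 0.778, 0.629, -0.0]
force: [-1.1, -4.3, -1.1]
finger_gap: 19.1
gripper_force: 78.2
```

>>> arm_command(targets="0.13 0 0 0 12; 0.28 0 0 0 12; 0.44 0 0 0 12; 0.6 0 0 0 12; 0.76 0 0 0 12; 0.92 0 0 0 12; 1.08 0 0 0 12; 1.24 0 0 0 12; 1.4 0 0 0 12; 1.56 0 0 0 12; 1.72 0 0 0 12; 1.88 0 0 0 12")

```text
clock: 17.7
eef_pos: [529.8, -116.8, 50.5]
tcp_rot: [-0.0, 0.778, 0.628, -0.0]
force: [-0.3, -4.4, -1.3]
finger_gap: 19.4
gripper_force: 78.2
```

>>> arm_command(targets="0.16 0 0 0 12; 0.32 0 0 0 12; 0.48 0 0 0 12; 0.64 0 0 0 12; 0.8 0 0 0 12; 0.96 0 0 0 12; 1.12 0 0 0 12; 1.28 0 0 0 12; 1.44 0 0 0 12; 1.6 0 0 0 12; 1.75 0 0 0 12; 1.85 0 0 0 12")

```text
clock: 18.9
eef_pos: [539.5, -71.5, 50.5]
tcp_rot: [-0.0, 0.778, 0.629, -0.0]
force: [-0.0, -5.7, -1.1]
finger_gap: 19.2
gripper_force: 78.2
```

>>> arm_command(targets="0.1 0 0 0 12; 0.2 0 0 0 12; 0.3 0 0 0 12; 0.4 0 0 0 12; 0.5 0 0 0 12; 0.6 0 0 0 12; 0.7 0 0 0 12; 0.8 0 0 0 12; 0.9 0 0 0 12; 1 0 0 0 12; 1.1 0 0 0 12; 1.2 0 0 0 12")

```text
clock: 20.1
eef_pos: [545.8, -42.3, 50.5]
tcp_rot: [-0.0, 0.778, 0.628, -0.0]
force: [0.1, -0.2, -2.5]
finger_gap: 19.3
gripper_force: 78.2
```

>>> arm_command(targets="0.04 0 0 0 12; 0.08 0 0 0 12; 0.12 0 0 0 12; 0.16 0 0 0 12; 0.2 0 0 0 12; 0.24 0 0 0 12; 0.28 0 0 0 12; 0.32 0 0 0 12; 0.36 0 0 0 12; 0.4 0 0 0 12")

```text
clock: 21.1
eef_pos: [547.9, -32.7, 50.5]
tcp_rot: [-0.0, 0.778, 0.628, -0.0]
force: [-0.1, -1.4, -1.9]
finger_gap: 19.2
gripper_force: 78.2
```

>>> arm_command(targets="0.04 0 0 0 12; 0.08 0 0 0 12; 0.12 0 0 0 12; 0.16 0 0 0 12; 0.2 0 0 0 12; 0.24 0 0 0 12; 0.28 0 0 0 12")

```text
clock: 21.8
eef_pos: [549.4, -25.8, 50.5]
tcp_rot: [0.0, 0.778, 0.629, -0.0]
force: [-1.0, 0.3, -0.9]
finger_gap: 19.1
gripper_force: 78.2
```

>>> arm_command(targets="0.03 0 0 0 12; 0.06 0 0 0 12; 0.09 0 0 0 12; 0.12 0 0 0 12")

```text
clock: 22.2
eef_pos: [550.0, -23.4, 50.6]
tcp_rot: [0.0, 0.778, 0.629, -0.0]
force: [-0.6, -5.8, 0.2]
finger_gap: 19.2
gripper_force: 78.2
```

>>> arm_command(targets="0.02 0 0 0 12; 0.04 0 0 0 12; 0.04 0 0 0 12")

```text
clock: 22.5
eef_pos: [550.2, -22.9, 50.7]
tcp_rot: [0.001, 0.778, 0.628, -0.0]
force: [-1.4, -5.8, -0.5]
finger_gap: 19.0
gripper_force: 78.3
```

>>> arm_command(targets="0.03 0 0 0 12; 0.06 0 0 0 12; 0.06 0 0 0 12")

```text
clock: 22.8
eef_pos: [550.5, -22.1, 50.9]
tcp_rot: [0.001, 0.778, 0.628, -0.001]
force: [-3.0, -10.1, 1.0]
finger_gap: 19.0
gripper_force: 78.5
```

About 10.5 N along the feed at station x ≈158, rising with travel; the pad's face in the last picture was also near x 155-157. A little more, then hold.

>>> arm_command(targets="0.02 0 0 0 12; 0.04 0 0 0 12; 0.04 0 0 0 12; 0.04 0 0 0 12; 0.04 0 0 0 12; 0.04 0 0 0 12; 0.04 0 0 0 12; 0.04 0 0 0 12")

```text
clock: 23.6
eef_pos: [550.7, -21.7, 50.9]
tcp_rot: [0.001, 0.778, 0.628, -0.001]
force: [-3.0, -12.7, 1.5]
finger_gap: 19.3
gripper_force: 78.6
```

```bash
python3 - <<'E'
from h import *
f=np.array([np.cos(np.radians(77.9)),np.sin(np.radians(77.9)),0]); n=np.array([f[1],-f[0],0]); C=np.array([572.5,89,0])
o=sensors.get_obs(); print(o["clock"],(o["eef_pos"]-C)@f,(o["eef_pos"]-C)@n,o["force"]@f,o["force"]@n,o["force"][2])
c=cam("top"); p=c[0]
# brightness profile along the station axis at cassette-top height
for z,t in((41,0),(41,12),(28,0)):
    L=np.arange(30,190,4); q=proj(c,[C+l*f+t*n+[0,0,z] for l in L]).astype(np.float32)
    v=cv2.remap(p.max(2),q[:,0],q[:,1],cv2.INTER_LINEAR).ravel(); print(z,t,list(zip(L.tolist(),v.tolist())))
E
```

```text
23.6 -112.77267663332458 1.8417093989629663 -13.084642911380845 -0.27254539806893624 1.4678338476602484
41 0 [(30, 153), (34, 148), (38, 154), (42, 140), (46, 122), (50, 83), (54, 94), (58, 77), (62, 64), (66, 83), (70, 120), (74, 58), (78, 78), (82, 123), (86, 56), (90, 81), (94, 105), (98, 54), (102, 82), (106, 97), (110, 52), (114, 83), (118, 90), (122, 49), (126, 84), (130, 90), (134, 49), (138, 81), (142, 94), (146, 51), (150, 58), (154, 79), (158, 58), (162, 15), (166, 28), (170, 49), (174, 49), (178, 51), (182, 53), (186, 55)]
41 12 [(30, 168), (34, 154), (38, 153), (42, 143), (46, 136), (50, 73), (54, 96), (58, 76), (62, 64), (66, 84), (70, 120), (74, 60), (78, 72), (82, 115), (86, 56), (90, 79), (94, 116), (98, 54), (102, 77), (106, 119), (110, 52), (114, 83), (118, 121), (122, 51), (126, 80), (130, 94), (134, 50), (138, 80), (142, 93), (146, 49), (150, 59), (154, 79), (158, 105), (162, 148), (166, 147), (170, 148), (174, 146), (178, 148), (182, 139), (186, 71)]
28 0 [(30, 150), (34, 151), (38, 148), (42, 147), (46, 130), (50, 99), (54, 85), (58, 87), (62, 64), (66, 73), (70, 127), (74, 58), (78, 66), (82, 109), (86, 66), (90, 61), (94, 102), (98, 71), (102, 57), (106, 99), (110, 75), (114, 56), (118, 100), (122, 75), (126, 59), (130, 119), (134, 67), (138, 57), (142, 108), (146, 66), (150, 52), (154, 68), (158, 81), (162, 44), (166, 16), (170, 34), (174, 48), (178, 47), (182, 46), (186, 48)]
```

The brightness profile puts the cassette's front at x≈158, right on the black pad. It holds at 13 N. A bit longer, then draw back.

>>> arm_command(targets="0 0 0 0 12; 0 0 0 0 12; 0 0 0 0 12; -0.03 0 0 0 12; -0.06 0 0 0 12; -0.1 0 0 0 12; -0.15 0 0 0 12; -0.25 0 0 0 12; -0.4 0 0 0 12; -0.55 0 0 0 12; -0.7 0 0 0 12; -0.9 0 0 0 12")

```text
clock: 24.85
eef_pos: [546.0, -41.7, 50.5]
tcp_rot: [-0.0, 0.778, 0.629, 0.0]
force: [-0.0, -0.7, -2.3]
finger_gap: 19.3
gripper_force: 78.0
```

>>> arm_command(targets="-0.2 0 0 0 12; -0.45 0 0 0 12; -0.7 0 0 0 12; -0.95 0 0 0 12; -1.2 0 0 0 12; -1.45 0 0 0 12; -1.7 0 0 0 12; -1.95 0 0 0 12; -2.2 0 0 0 12; -2.45 0 0 0 12; -2.7 0 0 0 12; -2.9 0 0 0 12")

```text
clock: 26.05
eef_pos: [530.7, -113.0, 50.5]
tcp_rot: [0.0, 0.778, 0.628, -0.0]
force: [0.6, 0.1, -1.6]
finger_gap: 19.2
gripper_force: 78.0
```

>>> arm_command(targets="-0.25 0 0 0 12; -0.5 0 0 0 12; -0.8 0 0 0 12; -1.1 0 0 0 12; -1.4 0 0 0 12; -1.7 0 0 0 12; -2 0 0 0 12; -2.3 0 0 0 12; -2.6 0 0 0 12; -2.9 0 0 0 12; -3.2 0 0 0 12; -3.5 0 0 0 12")

```text
clock: 27.25
eef_pos: [512.2, -198.6, 50.5]
tcp_rot: [-0.0, 0.778, 0.628, -0.0]
force: [0.4, 0.2, -2.3]
finger_gap: 19.4
gripper_force: 78.0
```

>>> arm_command(targets="-0.35 0 0 0 12; -0.7 0 0 0 12; -1.1 0 0 0 12; -1.5 0 0 0 12; -1.9 0 0 0 12; -2.3 0 0 0 12; -2.7 0 0 0 12; -3.1 0 0 0 12; -3.5 0 0 0 12; -3.9 0 0 0 12; -4.2 0 0 0 12; -4.3 0 0 0 12")

```text
clock: 28.45
eef_pos: [489.6, -304.0, 50.6]
tcp_rot: [0.0, 0.778, 0.628, -0.0]
force: [0.2, 0.2, -2.5]
finger_gap: 19.2
gripper_force: 78.0
```

>>> arm_command(targets="-0.4 0 0 0 12; -0.8 0 0 0 12; -1.2 0 0 0 12; -1.2 0 0.2 0 12; -1.2 0 0.4 0 12; -1.2 0 0.5 0 12; -1.2 0 0.56 0 12; -1.2 0 0.58 0 12")

```text
clock: 29.25
eef_pos: [483.5, -331.9, 35.6]
tcp_rot: [-0.0, 0.778, 0.629, -0.0]
force: [0.0, -0.2, -1.6]
finger_gap: 19.0
gripper_force: 78.1
```

>>> arm_command(targets="0 0 0.02 0 12; 0 0 0.04 0 12; 0 0 0.04 0 12")

```text
clock: 29.55
eef_pos: [483.6, -332.4, 35.1]
tcp_rot: [0.0, 0.778, 0.629, 0.0]
force: [1.1, 0.0, -1.8]
finger_gap: 19.3
gripper_force: 78.1
```

>>> arm_command(targets="0 0 0.03 0 12; 0 0 0.06 0 12; 0 0 0.06 0 12")

```text
clock: 29.85
eef_pos: [483.7, -332.5, 34.5]
tcp_rot: [0.0, 0.778, 0.628, 0.0]
force: [-3.8, 2.3, 5.7]
finger_gap: 19.5
gripper_force: 79.2
```

>>> arm_command(targets="0 0 0 0 30; 0 0 0 0 50; 0 0 0 0 60; 0 0 0 0 60; 0 0 0 0 60; 0 0 -1 0 60; 0 0 -2.5 0 60; 0 0 -4 0 60; 0 0 -5 0 60; 0 0 -5.5 0 60; 0 0 -5.5 0 60; 0 0 -5.5 0 60")

```text
clock: 31.05
eef_pos: [483.0, -332.0, 169.6]
tcp_rot: [-0.001, 0.778, 0.628, -0.0]
force: [0.3, 0.2, -1.2]
finger_gap: 60.1
gripper_force: 0.0
```

```bash
python3 - <<'E'
from h import *
f=np.array([np.cos(np.radians(77.9)),np.sin(np.radians(77.9)),0]); n=np.array([f[1],-f[0],0]); C=np.array([572.5,89,0])
o=sensors.get_obs(); print(o["clock"],o["eef_pos"],o["finger_gap"],o["force"])
c=cam("top"); p=c[0]; L=np.arange(34,186,4); q=proj(c,[C+l*f+[0,0,41] for l in L]).astype(np.float32)
print(list(zip(L.tolist(),cv2.remap(p.max(2),q[:,0],q[:,1],cv2.INTER_LINEAR).ravel().tolist())))
H=np.array([483.6,-332.4,0]); 
for n_ in("wrist","top"):
    w=cam(n_); hsv=cv2.cvtColor(w[0],cv2.COLOR_RGB2HSV); m=((hsv[...,1]>90)&(hsv[...,0]<25)).astype(np.uint8)*255
    if n_=="top": m[:, :330]=0; m[:150]=0; m[260:]=0; m[:,470:]=0
    cs=cv2.findContours(m,cv2.RETR_EXTERNAL,cv2.CHAIN_APPROX_NONE)[0]
    for k in cs:
        if cv2.contourArea(k)>60: P=toplane(w,k[:,0],14)-H; print(n_,cv2.boundingRect(k),"along",(P@f).min().round(),(P@f).max().round(),"across",(P@n).min().round(),(P@n).max().round())
a=np.load("top0.npz")["p"]; d=np.abs(a.astype(int)-p).max(2); m=cv2.morphologyEx((d>40).astype(np.uint8),cv2.MORPH_OPEN,np.ones((3,3)))
print([tuple(x) for x in cv2.connectedComponentsWithStats(m)[2][1:]])
w=cam("wrist")
for l,z in((165,16),(165,0),(15,88)): print(l,z,proj(w,H+l*f+22*n+[0,0,z]).round(),proj(w,H+l*f-22*n+[0,0,z]).round())
E
```

```text
31.05 [ 483.02170755 -331.98812058  169.55805174] 60.071147538752435 [ 0.34124501  0.24756359 -1.17505519]
[(34, 172), (38, 174), (42, 161), (46, 82), (50, 91), (54, 92), (58, 69), (62, 75), (66, 136), (70, 61), (74, 67), (78, 130), (82, 58), (86, 69), (90, 117), (94, 57), (98, 66), (102, 110), (106, 64), (110, 64), (114, 104), (118, 63), (122, 59), (126, 104), (130, 66), (134, 66), (138, 119), (142, 67), (146, 54), (150, 75), (154, 86), (158, 32), (162, 22), (166, 48), (170, 53), (174, 50), (178, 53), (182, 55)]
wrist (296, 18, 47, 206) along -40.0 163.0 across -21.0 22.0
top (388, 187, 66, 24) along -40.0 164.0 across -23.0 19.0
[(np.int32(372), np.int32(146), np.int32(212), np.int32(254), np.int32(23960)), (np.int32(251), np.int32(158), np.int32(39), np.int32(24), np.int32(508)), (np.int32(279), np.int32(165), np.int32(3), np.int32(4), np.int32(12)), (np.int32(278), np.int32(170), np.int32(3), np.int32(4), np.int32(12)), (np.int32(265), np.int32(174), np.int32(3), np.int32(5), np.int32(15)), (np.int32(449), np.int32(200), np.int32(5), np.int32(7), np.int32(34)), (np.int32(222), np
[... 338 characters left out ...]
p.int32(9)), (np.int32(0), np.int32(346), np.int32(64), np.int32(41), np.int32(349)), (np.int32(0), np.int32(355), np.int32(12), np.int32(9), np.int32(41)), (np.int32(85), np.int32(354), np.int32(59), np.int32(46), np.int32(1742)), (np.int32(13), np.int32(363), np.int32(63), np.int32(37), np.int32(228)), (np.int32(342), np.int32(373), np.int32(15), np.int32(12), np.int32(91)), (np.int32(372), np.int32(384), np.int32(10), np.int32(16), np.int32(107)), (np.int32(66), np.int32(386), np.int32(5), np.int32(5), np.int32(22)), (np.int32(364), np.int32(386), np.int32(4), np.int32(3), np.int32(12))]
165 16 [[343.  14.]] [[295.  14.]]
165 0 [[342.  20.]] [[297.  20.]]
15 88 [[347. 190.]] [[292. 190.]]
```

```bash
python3 -c "
from station import r
print(r.hand_in())"
```

```text
the job is handed in; nothing more can be done
None
```

I fed the cassette with the stick through the guard to the sprung pad and held it there for about 0.9 s at roughly 10–13 N measured at the wrist; the stick now lies flat on the counter clear of the station, nothing else appears to have moved, and I handed the job in at about 31 s.

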